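# Turn the recipe leaf over

## Task

The recipe stand has one stiff leaf, hinged on the spine across its middle and now lying on the robot's right with its orange face up. Using only the fingertips or the outside of the fingers, never pinching it, turn the leaf calmly over the spine to the left side and press it gently down until it lies fully flat there, green face up. Do not lift, tip or shift the stand, leave the custard cups, flour shaker and tape roll where they are, and finish clear of everything.

Things in the scene. Friction and masses are not known exactly. Their poses are not given: they have to be found in the camera images.
- recipe_stand: Loose low stand, 1.6 kg: dark steel base plate 160 (x) x 170 (y) x 8 mm with two posts that carry the hinge pin (spine). Origin: centre of its underside; x axis along the spine, y to the side where the leaf must end (robot's left), z up. Wire rests 6 mm thick stand at y = -70 and +70 mm, tops just under the flat leaf; beyond y = 85 mm either way only worktop lies under the leaf.
- spine (a point): Middle of the hinge line (spine), 75 mm above the stand's origin; axes as the stand's.
- leaf (a joint): Leaf's angle about the spine: 0 flat on the right (-y), orange up; 1.57 upright; 3.14 flat on the left (+y), green up. Starts at 0 to 0.35. White plate 150 mm along the spine, 5 mm thick, outer edge 138 mm from the spine, 53 mm past the base plate; 0.11 kg +-25%. Hinge friction (0.13 N m) holds it wherever it is left, so push it all the way: 1 to 2 N at the edge.
- leaf_edge (a point): Middle of the leaf's outer edge, half-way through its thickness, 138 mm from the spine; lies 75 mm above the worktop when the leaf is flat.
- custard_cup_a: Pleated cream portion cup filled with custard, 59 mm wide, 45 mm tall; bystander, behind the stand. Origin: centre of its underside, z up.
- custard_cup_b: Second pleated cream portion cup, 59 mm wide, 46 mm tall; bystander, behind the stand. Origin: centre of its underside, z up.
- flour_shaker: Steel flour shaker with a domed pierced cap, 69 mm wide, 106 mm tall; bystander, behind the stand to the left. Origin: centre of its underside, z up.
- tape_roll: Roll of tan masking tape lying flat, 82 mm wide, 24 mm tall; bystander, in front of the stand. Origin: centre of its underside, z up.

How it is judged:
By the outcome, as a careful person would: the job done as asked, in the order asked, and still so for the second after the job is handed in, with the robot touching nothing.
It also fails if it takes over 51 s, if anything falls off the work surface, if the arm or the gripper's body presses on something with over 40 N, if the wrist force passes 120 N, or if a joint passes its speed limit or range.

## Robot

A 6-joint arm with a two-finger parallel gripper is mounted at the origin on a cart in front of the work surface, level with it; the furniture and walls round the work are solid. World frame = base frame: x ahead of the robot, y to its left, z up, the work surface at z = 0. Lengths are in m, angles in degrees, forces in N, time in s.
With the tool pointing down it reaches from about 0.4 to 0.825 m from the base axis. Payload 7 kg.
Tool frame: the origin (TCP) lies at the very end of the fingers, on their centre line; the grasp point (between the pads) lies 19 mm behind it; z points along the fingers, y is the line along which they close (so a half turn about z gives the same grasp; the last joint's range is limited). The gripper opens to 88 mm and grips with 3 to 60 N. Pads are 19 mm wide; open, the fingers measure 130 mm over their backs; the gripper's body (78 mm by 193 mm) begins 47 mm behind the grasp point.
Start: joints at [-55.686, 20.546, 0.682, 0, -70.136, -16.507], TCP at [0.206, -0.643, 0.227] pointing down, gripper open.
Joint ranges: [-176.03, 176.03], [-82.01, 121.73], [-58.28, 71.71], [-173.87, 95.51], [-174.79, -0.11], [-173.66, 173.66]. Speed limits (degrees/s): [136.94, 136.94, 172.46, 180, 180, 180].

## Interface

Orientations are given as [roll, pitch, yaw] about the fixed x, y, z axes, in that order (R = Rz(yaw) Ry(pitch) Rx(roll)).
In Python, from plant import get_state, capture, close_job, regions_of gives the robot as it stands.
- The arm moves only by the tool jog_arm, never from a script. Its argument "moves" is a list of rows, each a list of 3 entries, a list of its own where there are three numbers: the shift along the tool's x, y, z in cm, then the turn about the tool's z in degrees, then the finger opening in cm, from 0 to 8.76. A call has 1 to 12 rows; each row shifts and turns the commanded pose from where the row before left it, along the tool's axes as they then stand; what a row does not reach is not made up. A row lasts 1/8 s, in which the tool goes at most 62.5 mm and 10.7 degrees, less where a joint would pass 70% of its speed; a pose out of reach is approached as far as the arm can. A call is refused whole if a number of a shift passes 6.25 or a number of a turn 10.7, either way. A call with a gripper value outside its range is refused whole. The fingers move at their own pace and stop on an object; "newtons" is the grip in N (left out, the last holds). Time passes only in rows, so rows that do not move let the fingers close. It gives the time, the measured TCP pose, the force, the opening and the grip force at its end, in the units of the state.
- get_state(): the state, without advancing time (a new reading comes with each control period).
- capture(name): name is "scene" or "top" or "wrist"; returns a dict with "pixels" (384x512x3 uint8, blue, green, red), "mtx" (3x3 intrinsics, pixels), "world_from_camera" (4x4, takes a point from camera to world coordinates); the wrist camera has in their place "hand_eye" (4x4, takes a point from camera to tool coordinates, whose origin is the TCP and whose axes are the flange's). Camera axes: x right, y down, z forward; pixel columns grow to the right and rows downward; lengths in m; the calibration is good to about 2 mm. The wrist camera is an equidistant fisheye: a pixel r from the principal point sees the ray r / f radians off the axis. A picture is of the moment at which its call begins: read the wrist's pose just before it. There is no depth.
- close_job(): hands the job in; it is judged then, once.
Trained networks look in a picture, given as the dict that the camera call returned (one of the last four; its "shot" number tells which), for a name from the list of things; names that differ only in an ending like _2 or _b are one class to them, and where a whole thing is asked for, a point or a joint stands for the part that bears it (a point fixed in the world has none). Each returns a list of dicts, best first, with "confidence" (0 to 1); they miss things now and then, are a little off and sometimes report something else, mostly with a low value. They report only what shows in the picture. A call takes as long as a camera call.
- regions_of(picture, thing): "pixels" (384x512 bool, what is visible of it) and "pixel" ([column, row] in pixels, amid what is visible of it).
The state is a dict: "time_s": time; "joints": joint angles; "qd": joint speeds; "joint_torque": joint torques, N m; "tcp_pos": TCP position; "eef_rot": TCP orientation; "contact_force": force on the tool from outside, world axes, zero at the start; "moment": the same for the moment, N m; "gripper_width": finger opening in m; "gripper_force": force on a finger pad.
Only numpy, scipy, OpenCV 4.12 (cv2) and the standard library are available. Lean on these libraries where they do the work, as an engineer would, in place of code of your own. Each camera call takes 0.05 s, during which the arm holds its last target. There are 200 camera calls.

## Working session

There is one attempt and no reset: what is moved stays moved. The work goes in short steps, Python scripts to look and compute and a tool call to move; the robot and the scene stay as the last step left them, time stands still between calls to the robot, and variables do not carry over. Pictures are saved under pics/ and viewed, at most 10 in all, crops included, and the job is handed in when it is done.

Besides the shell and the picture viewer there is one more tool, called after "Call:" as name(argument=value, ...), one argument or row to a line, values as JSON. jog_arm: Moves the arm, as the interface text tells. Its arguments: {"type":"object","properties":{"moves":{"type":"array"},"newtons":{"type":"number"}},"required":["moves"]}

```bash
mkdir -p pics; python3 - <<'E'
from plant import *
import cv2,numpy as np
s=get_state();print(s['tcp_pos'],s['eef_rot'],s['gripper_width'],s['time_s'])
ims=[]
for n in("scene","top"):
    p=capture(n);ims.append(p['pixels']);print(n,p['mtx'].tolist(),np.round(p['world_from_camera'],3).tolist())
    for t in("recipe_stand","leaf","custard_cup_a","flour_shaker","tape_roll"):
        for r in regions_of(p,t)[:2]:
            m=r['pixels'];ys,xs=np.nonzero(m)
            M=p['world_from_camera'];d=M[:3,:3]@np.linalg.inv(p['mtx'])@np.array([*r['pixel'],1]);
            z={'leaf':.075,'tape_roll':.012}.get(t,.04)
            c=M[:3,3]+d*(z-M[2,3])/d[2]
            print(t,round(r['confidence'],2),r['pixel'],(xs.min(),xs.max(),ys.min(),ys.max()),c.round(3))
    cv2.imwrite(f"pics/{n}1.png",p['pixels'])
E
```

```text
[ 0.20623618 -0.64220405  0.22560584] [ 1.79903605e+02 -8.57095863e-03 -1.62199388e+02] 0.08765237267037156 0.0
scene [[370.24474035205856, 0.0, 256.374333776999], [0.0, 370.24474035205856, 186.60173927264609], [0.0, 0.0, 1.0]] [[-0.657, -0.44, 0.612, -0.076], [-0.754, 0.375, -0.539, 0.666], [0.007, -0.816, -0.578, 0.678], [0.0, 0.0, 0.0, 1.0]]
recipe_stand 0.85 [282.7, 179.6] (np.int64(239), np.int64(325), np.int64(143), np.int64(214)) [ 0.575 -0.014  0.04 ]
leaf 0.98 [292.3, 160.8] (np.int64(261), np.int64(325), np.int64(143), np.int64(183)) [ 0.595 -0.073  0.075]
custard_cup_a 0.68 [228.8, 166.1] (np.int64(221), np.int64(238), np.int64(158), np.int64(175)) [0.744 0.064 0.04 ]
custard_cup_a 0.64 [253.8, 156.0] (np.int64(247), np.int64(263), np.int64(149), np.int64(165)) [ 0.74  -0.039  0.04 ]
flour_shaker 0.92 [207.3, 173.4] (np.int64(197), np.int64(218), np.int64(154), np.int64(189)) [0.753 0.141 0.04 ]
tape_roll 0.88 [304.7, 210.9] (np.int64(292), np.int64(320), np.int64(200), np.int64(224)) [0.449 0.019 0.012]
tape_roll 0.17 [208.9, 172.1] (np.int64(197), np.int64(219), np.int64
[... 486 characters left out ...]
766 0.05  0.04 ]
leaf 0.67 [335.0, 188.4] (np.int64(300), np.int64(367), np.int64(156), np.int64(224)) [ 0.585 -0.064  0.075]
custard_cup_a 0.72 [329.3, 117.6] (np.int64(316), np.int64(339), np.int64(106), np.int64(128)) [ 0.754 -0.061  0.04 ]
custard_cup_a 0.58 [280.6, 118.8] (np.int64(272), np.int64(295), np.int64(104), np.int64(126)) [0.754 0.054 0.04 ]
flour_shaker 0.67 [245.9, 119.2] (np.int64(229), np.int64(259), np.int64(102), np.int64(138)) [0.755 0.135 0.04 ]
flour_shaker 0.35 [335.8, 189.7] (np.int64(301), np.int64(366), np.int64(156), np.int64(223)) [ 0.584 -0.071  0.04 ]
tape_roll 0.92 [302.6, 240.5] (np.int64(281), np.int64(315), np.int64(233), np.int64(266)) [0.465 0.007 0.012]
```

```bash
python3 - <<'E'
import cv2,numpy as np
a=cv2.imread('pics/scene1.png')[120:250,180:350];b=cv2.imread('pics/top1.png')[85:275,215:385]
a=cv2.resize(a,None,fx=3.5,fy=3.5,interpolation=2)[:, :];b=cv2.resize(b,None,fx=3,fy=3,interpolation=2)
cv2.imwrite('pics/a.png',a);cv2.imwrite('pics/b.png',b)
E
```

```text
(no output)
```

View pics/a.png

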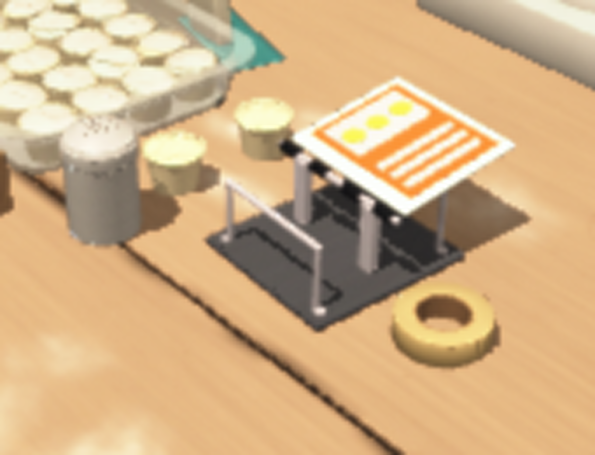

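View pics/b.png

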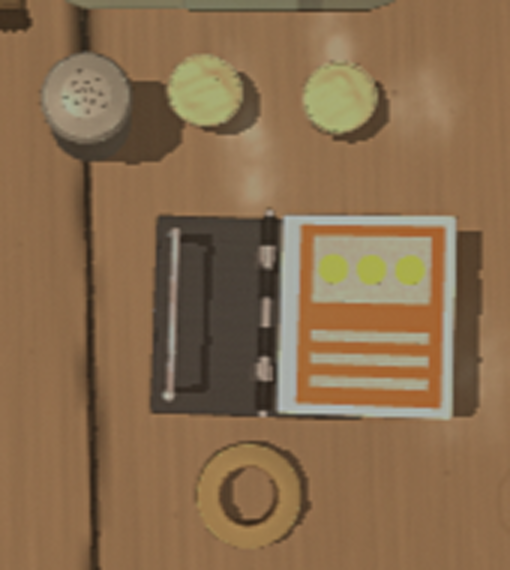

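The views show the stand nearly square to the base: spine at top-view column ~304, orange leaf on the right reaching column ~367, cups and shaker behind it, tape in front. I'll fit the stand pose and leaf angle from the corners.

```bash
cat > fit.py <<'E'
import numpy as np
from scipy.optimize import least_squares
def leafpt(p,u,r):  # p=x,y,yaw,theta ; u along spine, r from spine
    return stand(p,u,-r*np.cos(p[3]),.075+r*np.sin(p[3]))
def stand(p,a,b,z):
    c,s=np.cos(p[2]),np.sin(p[2]);return np.array([p[0]+c*a-s*b,p[1]+s*a+c*b,z])
def proj(P,K,M):
    q=K@(M[:3,:3].T@(P-M[:3,3]));return q[:2]/q[2]
E
python3 - <<'E'
from fit import *
from plant import *
T=capture("top");S=capture("scene")
t=lambda u,v:np.array([215+(u+.5)/3-.5,85+(v+.5)/3-.5]); s=lambda u,v:np.array([180+(u+.5)/3.5-.5,120+(v+.5)/3.5-.5])
# leaf: (u,r,top px,scene px)
L=[(.075,.138,t(457,217),s(398,78)),(-.075,.138,t(453,418),s(514,147))]
B=[(.08,.085,t(157,215),s(207,240)),(-.08,.085,t(151,413),s(318,328))]
def res(p):
    e=[]
    for C,i in((T,2),(S,3)):
        K,M=C['mtx'],C['world_from_camera']
        for l in L:e.append(proj(leafpt(p,l[0],l[1]),K,M)-l[i])
        for b in B:e.append(proj(stand(p,b[0],b[1],.008),K,M)-b[i])
    return np.concatenate(e)
f=least_squares(res,[.59,-.01,0,.1],loss='soft_l1');print(f.x,np.degrees(f.x[2:]),f.fun.round(1))
print('edge',leafpt(f.x,0,.138),'spine end',leafpt(f.x,.075,0))
E
```

```text
[ 0.58508549  0.00668611 -0.05400889  0.14502889] [-3.09448159  8.30954355] [ 0.1 -0.2  0.1  0.5  0.   0.2  0.   0.3 -0.4  0.4  0.2 -0.3 -1.1 -1.2
 -0.  -0.5]
edge [ 0.57771409 -0.12966602  0.0949439 ] spine end [0.65997613 0.00263742 0.075     ]
```

Call:
jog_arm(
  moves=[
    [[0, 0, 0], 10.45, 0],
    [[0, 0, 0], 10.45, 0],
    [[-3.44, 4.7, 0], 0, 0],
    [[-3.44, 4.7, 0], 0, 0],
    [[-3.44, 4.7, 0], 0, 0],
    [[-3.44, 4.7, 0], 0, 0],
    [[-3.44, 4.7, 0], 0, 0],
    [[-3.44, 4.7, 0], 0, 0],
    [[-3.44, 4.7, 0], 0, 0],
    [[-3.44, 4.7, 0], 0, 0],
    [[-3.44, 4.7, 0], 0, 0],
    [[-3.44, 4.7, 0], 0, 0],
  ],
  newtons=10,
)

```text
time_s: 2.2
tcp_pos: [0.5763, -0.1902, 0.227]
eef_rot: [-180.0, 0.0, 176.9]
contact_force: [0.3, -0.3, -0.4]
gripper_width: 0.0005
gripper_force: 0.0
```

Call:
jog_arm(
  moves=[
    [[0, 0, 3], 0, 0],
    [[0, 0, 5], 0, 0],
    [[0, 0, 4.5], 0, 0],
    [[0, 0, 2], 0, 0],
    [[0, 1, 0], 0, 0],
    [[0, 0, 0], 0, 0],
  ],
)

```text
time_s: 2.95
tcp_pos: [0.5767, -0.1813, 0.0828]
eef_rot: [-180.0, 0.1, 177.0]
contact_force: [-0.2, -0.7, 1.0]
gripper_width: 0.0003
gripper_force: 0.0
```

```bash
python3 - <<'E'
from plant import *
import cv2
s=get_state();print(s['tcp_pos'],s['contact_force'])
p=capture("scene")['pixels'][60:240,200:380];w=capture("wrist")['pixels']
cv2.imwrite('pics/c.png',cv2.hconcat([cv2.resize(p,(384,384),interpolation=2),cv2.resize(w[:,64:448],(384,384))]))
E
```

```text
[ 0.57674931 -0.18127882  0.08277683] [-0.19418581 -0.67209467  0.98314825]
```

View pics/c.png

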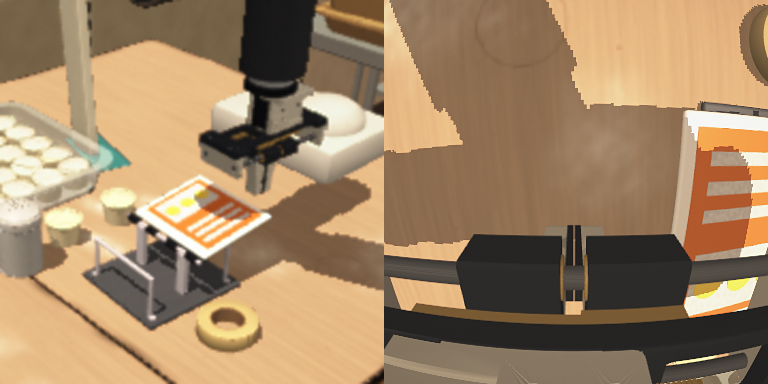

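The finger stands beside the leaf's outer edge, about 3 cm off, and everything else is as fitted. I'll approach until contact.

Call:
jog_arm(
  moves=[
    [[0, 1, 0], 0, 0],
    [[0, 1, 0], 0, 0],
    [[0, 0.4, 0], 0, 0],
    [[0, 0.2, 0], 0, 0],
    [[0, 0.2, 0], 0, 0],
  ],
)

```text
time_s: 3.68
tcp_pos: [0.5773, -0.1538, 0.0816]
eef_rot: [-180.0, -0.0, 176.9]
contact_force: [-0.0, -0.2, -1.0]
gripper_width: 0.0006
gripper_force: 0.0
```

Call:
jog_arm(
  moves=[
    [[0, 0.15, 0], 0, 0],
    [[0, 0.15, 0], 0, 0],
    [[0, 0, 0], 0, 0],
  ],
)

```text
time_s: 4.05
tcp_pos: [0.5774, -0.1509, 0.0815]
eef_rot: [-180.0, -0.0, 176.9]
contact_force: [0.4, 0.3, -0.2]
gripper_width: 0.0005
gripper_force: 0.0
```

Call:
jog_arm(
  moves=[
    [[0, 0.15, 0], 0, 0],
    [[0, 0.1, 0], 0, 0],
    [[0, 0, 0], 0, 0],
  ],
)

```text
time_s: 4.42
tcp_pos: [0.5776, -0.1484, 0.0816]
eef_rot: [-180.0, -0.0, 176.9]
contact_force: [0.5, 0.7, -0.1]
gripper_width: 0.0004
gripper_force: 0.0
```

Call:
jog_arm(
  moves=[
    [[0, 0.15, 0], 0, 0],
    [[0, 0.15, 0], 0, 0],
    [[0, 0, 0], 0, 0],
  ],
)

```text
time_s: 4.8
tcp_pos: [0.5778, -0.1453, 0.0816]
eef_rot: [-180.0, -0.0, 176.9]
contact_force: [0.2, -0.2, -0.1]
gripper_width: 0.0
gripper_force: 0.0
```

Call:
jog_arm(
  moves=[
    [[0, 0.15, 0], 0, 0],
    [[0, 0.15, 0], 0, 0],
    [[0, 0, 0], 0, 0],
  ],
)

```text
time_s: 5.18
tcp_pos: [0.5779, -0.1428, 0.0816]
eef_rot: [-180.0, -0.0, 176.9]
contact_force: [0.2, -3.4, -0.2]
gripper_width: 0.0006
gripper_force: 1.9
```

```bash
python3 - <<'E'
from plant import *
import cv2
print(get_state()['contact_force'])
p=capture("scene")['pixels'][100:220,240:360];w=capture("wrist")['pixels'][200:340,230:400]
cv2.imwrite('pics/d.png',cv2.hconcat([cv2.resize(p,(390,390),interpolation=2),cv2.resize(w,(410,390))]))
E
```

```text
[ 0.17945387 -3.37648938 -0.2311991 ]
```

View pics/d.png

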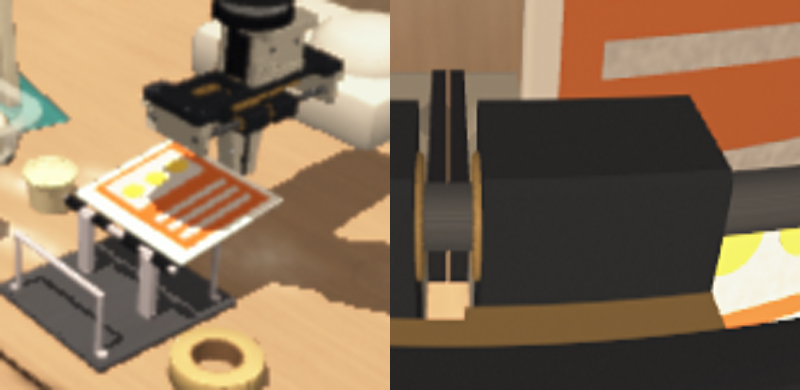

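Contact made at the edge with about 3 N; the fingers' half-thickness at the tip is therefore ~12.5 mm. Now I'll lift along the arc by friction.

Call:
jog_arm(
  moves=[
    [[0, 0.03, -0.2], 0, 0],
    [[0, 0.03, -0.2], 0, 0],
    [[0, 0.03, -0.2], 0, 0],
  ],
)

```text
time_s: 5.65
tcp_pos: [0.5779, -0.1418, 0.0877]
eef_rot: [-180.0, -0.0, 176.9]
contact_force: [0.2, -4.3, -0.9]
gripper_width: 0.0005
gripper_force: 2.5
```

```bash
cat > th.py <<'E'
from fit import *
from plant import *
import cv2,sys
P0=[.58509,.00669,-.05401]
def theta(cam="scene",save=None):
    C=capture(cam);r=regions_of(C,"leaf")
    if save: cv2.imwrite(save,C['pixels'])
    if not r: return None
    m=r[0]['pixels'];best=[]
    for t in np.arange(0,3.2,.01):
        p=[*P0,t];q=np.array([proj(leafpt(p,u,d),C['mtx'],C['world_from_camera']) for u,d in((.075,.012),(.075,.138),(-.075,.138),(-.075,.012))])
        g=np.zeros(m.shape,np.uint8);cv2.fillPoly(g,[np.round(q*16).astype(np.int32)],1,shift=4);g=g>0
        best.append(((m&g).sum()/(m|g).sum(),round(t,2)))
    best.sort(reverse=True);return r[0]['confidence'],best[:3]
if __name__=="__main__":
    s=get_state();print(s['tcp_pos'],s['contact_force'])
    for c in("scene","top"):print(c,theta(c,f'pics/last_{c}.png'))
E
python3 th.py
```

```text
[ 0.57793367 -0.14178113  0.0877393 ] [ 0.21942383 -4.27658196 -0.90092342]
scene (0.8, [(np.float64(0.8783967391304348), np.float64(0.19)), (np.float64(0.8783967391304348), np.float64(0.18)), (np.float64(0.8753351206434317), np.float64(0.22))])
top (0.73, [(np.float64(0.0), np.float64(3.19)), (np.float64(0.0), np.float64(3.18)), (np.float64(0.0), np.float64(3.17))])
```

The leaf is rising with the finger (θ≈0.19). Continue along the arc.

Call:
jog_arm(
  moves=[
    [[0, 0.08, -0.4], 0, 0],
    [[0, 0.09, -0.4], 0, 0],
    [[0, 0.1, -0.4], 0, 0],
    [[0, 0.12, -0.4], 0, 0],
  ],
)

```text
time_s: 6.35
tcp_pos: [0.5782, -0.1378, 0.1038]
eef_rot: [-180.0, 0.0, 176.9]
contact_force: [-0.3, -5.2, -0.6]
gripper_width: 0.0004
gripper_force: 2.5
```

```bash
python3 th.py|head -2
```

```text
[ 0.57817765 -0.13777078  0.10377122] [-0.28808301 -5.1747928  -0.64731618]
scene (0.97, [(np.float64(0.8991116751269036), np.float64(0.33)), (np.float64(0.8991116751269036), np.float64(0.32)), (np.float64(0.8979460847240052), np.float64(0.31))])
```

Call:
jog_arm(
  moves=[
    [[0, 0.21, -0.65], 0, 0],
    [[0, 0.25, -0.64], 0, 0],
    [[0, 0.28, -0.63], 0, 0],
    [[0, 0.31, -0.61], 0, 0],
    [[0, 0.34, -0.6], 0, 0],
    [[0, 0.37, -0.58], 0, 0],
  ],
)

```text
time_s: 7.3
tcp_pos: [0.5792, -0.1196, 0.141]
eef_rot: [180.0, 0.0, 176.9]
contact_force: [0.1, -1.9, 0.9]
gripper_width: 0.0004
gripper_force: 1.3
```

```bash
python3 th.py|head -2
```

```text
[ 0.57917002 -0.11963981  0.14103496] [ 0.12003545 -1.92586102  0.89256382]
scene (0.86, [(np.float64(0.908881199538639), np.float64(0.62)), (np.float64(0.908881199538639), np.float64(0.61)), (np.float64(0.9010801591813531), np.float64(0.66))])
```

Call:
jog_arm(
  moves=[
    [[0, 0.49, -0.63], 0, 0],
    [[0, 0.53, -0.6], 0, 0],
    [[0, 0.57, -0.56], 0, 0],
    [[0, 0.6, -0.52], 0, 0],
    [[0, 0.63, -0.48], 0, 0],
    [[0, 0.66, -0.45], 0, 0],
    [[0, 0.69, -0.4], 0, 0],
    [[0, 0.72, -0.36], 0, 0],
  ],
)

```text
time_s: 8.5
tcp_pos: [0.5819, -0.0706, 0.1809]
eef_rot: [180.0, 0.0, 176.9]
contact_force: [0.7, -1.6, 2.2]
gripper_width: 0.0001
gripper_force: 1.0
```

```bash
python3 th.py|head -2
```

```text
[ 0.58194018 -0.07061304  0.18089568] [ 0.73027908 -1.58642506  2.16881518]
scene (0.89, [(np.float64(0.912396694214876), np.float64(1.12)), (np.float64(0.9102990033222591), np.float64(1.15)), (np.float64(0.9102990033222591), np.float64(1.14))])
```

Call:
jog_arm(
  moves=[
    [[0, 0.75, -0.2], 0, 0],
    [[0, 0.78, -0.2], 0, 0],
    [[0, 0.78, -0.15], 0, 0],
    [[0, 0.78, -0.15], 0, 0],
    [[0, 0.78, -0.1], 0, 0],
    [[0, 0.78, -0.1], 0, 0],
    [[0, 0.78, 0], 0, 0],
    [[0, 0.78, 0], 0, 0],
  ],
)

```text
time_s: 9.7
tcp_pos: [0.5851, -0.0087, 0.1896]
eef_rot: [180.0, -0.0, 176.9]
contact_force: [0.2, -1.4, 0.7]
gripper_width: 0.0005
gripper_force: 0.6
```

```bash
python3 th.py
```

```text
[ 0.58509073 -0.00867603  0.18956664] [ 0.18001324 -1.42295874  0.66959045]
scene (0.88, [(np.float64(0.8655948553054662), np.float64(1.58)), (np.float64(0.8655948553054662), np.float64(1.57)), (np.float64(0.8544752092723761), np.float64(1.6))])
top None
```

Call:
jog_arm(
  moves=[
    [[0, 0.95, 0], 0, 0],
    [[0, 0.92, 0.1], 0, 0],
    [[0, 0.91, 0.16], 0, 0],
    [[0, 0.89, 0.24], 0, 0],
    [[0, 0.87, 0.3], 0, 0],
    [[0, 0.84, 0.37], 0, 0],
  ],
)

```text
time_s: 10.65
tcp_pos: [0.5882, 0.0452, 0.1778]
eef_rot: [180.0, 0.0, 176.9]
contact_force: [-0.3, -0.3, 1.0]
gripper_width: 0.0003
gripper_force: 0.5
```

```bash
python3 th.py
```

```text
[0.58819306 0.04516503 0.17781044] [-0.29388735 -0.31893531  1.0084608 ]
scene (0.59, [(np.float64(0.8245838668373879), np.float64(2.04)), (np.float64(0.8191082802547771), np.float64(2.05)), (np.float64(0.798469387755102), np.float64(2.06))])
top None
```

Call:
jog_arm(
  moves=[
    [[0, 0.81, 0.44], 0, 0],
    [[0, 0.77, 0.51], 0, 0],
    [[0, 0.73, 0.56], 0, 0],
    [[0, 0.68, 0.62], 0, 0],
    [[0, 0.62, 0.67], 0, 0],
    [[0, 0.58, 0.72], 0, 0],
  ],
)

```text
time_s: 11.6
tcp_pos: [0.5903, 0.0868, 0.1422]
eef_rot: [180.0, -0.0, 176.9]
contact_force: [-0.3, -0.6, 0.5]
gripper_width: 0.0002
gripper_force: 0.4
```

```bash
python3 th.py
```

```text
[0.59028626 0.08677544 0.14221878] [-0.28363318 -0.61576329  0.45114929]
scene (0.75, [(np.float64(0.6502347417840375), np.float64(2.52)), (np.float64(0.6346604215456675), np.float64(2.53)), (np.float64(0.5852631578947368), np.float64(2.55))])
top (0.65, [(np.float64(0.20882481432940148), np.float64(2.13)), (np.float64(0.20592134334953602), np.float64(2.12)), (np.float64(0.2054421768707483), np.float64(2.11))])
```

Call:
jog_arm(
  moves=[
    [[0, 0.51, 0.76], 0, 0],
    [[0, 0.45, 0.81], 0, 0],
    [[0, 0.39, 0.83], 0, 0],
    [[0, 0.32, 0.86], 0, 0],
    [[0, 0.25, 0.89], 0, 0],
    [[0, 0.17, 0.8], 0, 0],
    [[0, 0.08, 0.5], 0, 0],
    [[0, 0, 0], 0, 0],
  ],
)

```text
time_s: 12.8
tcp_pos: [0.5911, 0.1078, 0.0877]
eef_rot: [-180.0, -0.0, 176.9]
contact_force: [-0.7, -0.3, -0.1]
gripper_width: 0.0001
gripper_force: 0.0
```

Call:
jog_arm(
  moves=[
    [[0, 0.05, 0.3], 0, 0],
    [[0, 0, 0.25], 0, 0],
    [[0, 0, 0.2], 0, 0],
    [[0, 0, 0.15], 0, 0],
    [[0, 0, 0], 0, 0],
  ],
)

```text
time_s: 13.42
tcp_pos: [0.5914, 0.1084, 0.0791]
eef_rot: [-180.0, -0.0, 176.9]
contact_force: [-0.1, 0.0, -0.7]
gripper_width: 0.0007
gripper_force: 0.0
```

Call:
jog_arm(
  moves=[
    [[0, 0, 0.1], 0, 0],
    [[0, 0, 0.1], 0, 0],
    [[0, 0, 0], 0, 0],
  ],
)

```text
time_s: 13.8
tcp_pos: [0.5914, 0.1084, 0.0777]
eef_rot: [-180.0, 0.0, 176.9]
contact_force: [-0.9, -0.0, 6.1]
gripper_width: 0.0003
gripper_force: 2.5
```

Call:
jog_arm(
  moves=[
    [[0, 0, 0.05], 0, 0],
    [[0, 0, 0], 0, 0],
    [[0, 0, -0.2], 0, 0],
    [[0, 0, -1], 0, 0],
    [[0, 0, -3], 0, 0],
    [[0, 0, -5], 0, 0],
    [[0, 0, -5], 0, 0],
    [[0, -5, 0], 0, 0],
    [[0, -6, 0], 0, 0],
    [[0, -6, 0], 0, 0],
    [[0, -6, 0], 0, 0],
    [[0, -6, 0], 0, 0],
  ],
)

```text
time_s: 15.3
tcp_pos: [0.5756, -0.183, 0.2196]
eef_rot: [-180.0, 0.1, 176.9]
contact_force: [1.1, -0.1, -0.0]
gripper_width: 0.0005
gripper_force: 0.0
```

```bash
python3 th.py; python3 - <<'E'
import cv2
a=cv2.imread('pics/last_scene.png')[100:240,190:340];b=cv2.imread('pics/last_top.png')[85:275,205:375]
cv2.imwrite('pics/e.png',cv2.hconcat([cv2.resize(a,(420,420),interpolation=2),cv2.resize(b,(376,420),interpolation=2)]))
E
```

```text
[ 0.5755834  -0.1830005   0.21955383] [ 1.10936718 -0.13164763 -0.03274965]
scene (0.86, [(np.float64(0.8881262868908717), np.float64(3.14)), (np.float64(0.8881262868908717), np.float64(3.13)), (np.float64(0.8855013550135501), np.float64(3.16))])
top (0.63, [(np.float64(0.7341269841269841), np.float64(3.19)), (np.float64(0.7341269841269841), np.float64(3.18)), (np.float64(0.7313432835820896), np.float64(3.15))])
```

View pics/e.png

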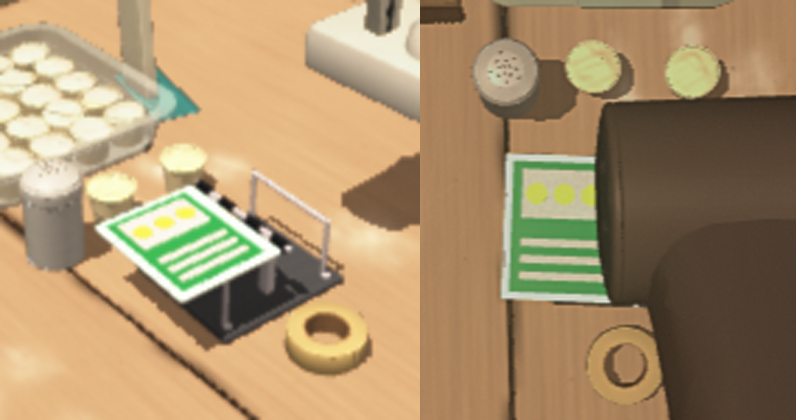

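The leaf lies flat on the left with its green face up (θ≈3.14). The stand, cups, shaker and tape look unmoved, and the arm is clear.

```bash
python3 -c "
from plant import *
print(close_job())"
```

```text
the job is handed in; nothing more can be done
None
```

The leaf is turned over the spine and lies flat on the left, green face up. The last pictures show the stand and the other items in place; the arm is clear, and the job was handed in about 15 s into the 51 s limit.

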